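# Snap the filler bung home and pull-test it

### The job

Take the smaller of the two bungs out of the wooden stand and press it straight down, with no more than 40 N, into the bore in the top of the gearbox cover until it has snapped past its spring catches and its collar lies flat on the cover. Then prove that it holds: pull its grip straight up with rising force to 12 N and stop there, keeping that pull for about half a second and never passing 20 N, then ease off and let go, leaving the bung fully home. Leave everything else where it lies.

Things in the scene. Friction and masses are not known exactly. Their poses are not given: they have to be found in the camera images.
- bung: small bung, 65 to 105 g, upright in either hole of the stand. Origin: centre of the collar's underside, z up. Above it: steel collar 34 across, 6 thick, then a dark round grip 26 across, at 6 to 40. Below it a steel stem 34 long, 16 across, with a groove 10 across at -10 to -20 (flat lower shoulder, upper end tapering out to 15 across at -6.5) and a cone from -26 to the tip at -34 (7 across). Round. mm
- spare_bung: the larger bung, a bystander, in the other hole of the stand: same heights, collar diameter 44, grip diameter 36, stem diameter 22 (too thick for the bore). Origin as for the small bung.
- stand: fixed light wood block 70 (its x) by 150 (its y) by 45 high, origin at the centre of its underside, with two through holes 25 across at y = -38 and +38 mm; the bungs hang in them by their collars on the block's top. Place and yaw vary.
- cover: fixed grey cast gearbox cover, box 130 (x) by 110 (y) by 60 high, foot lugs out to 165 by 124; round bore in the middle of its flat top. Origin: centre of its underside; place and yaw vary. Inside are two sprung catches. Once they snap into the groove, the bung has 2 to 5 mm of play upward (differs each time), then they take the pull rigidly and never let go. Short of the snap the bung pulls out again.
- bore (a point): centre of the bore's mouth, on the cover's top, z up; bore 19 mm across. The tip meets the catches with the collar 17 to 21 mm up; pushing past them takes a force rising to 10 to 17 N over 5 mm, then a few N of drag until the snap 2 to 5 mm before home. Home (bung origin at this point, collar flat on the top) it stops hard. Its weight alone does not push it in.
- gear: bystander: dark steel gear 62 across, 24 high, lying flat, origin under its centre
- bearing: bystander: steel ring 52 across, 15 high, origin under its centre
- wrench: bystander: wrench 180 long lying on the table
- hammer: bystander: hammer lying on the table
- screwdriver: bystander: screwdriver lying on the table
- jar: bystander: closed glass jar 70 across, 85 high
- can: bystander: red metal can 60 across, 150 high
There are look-alikes about, which are no part of the job. What is shaped like the bung but orange, purple or yellow is not meant.

How it is judged:
By the outcome, as a careful person would: the job done as asked, in the order asked, and still so for the second after the job is handed in, with the robot touching nothing.
It also fails if it takes over 72 s, if anything falls off the work surface, if the arm or the gripper's body presses on something with over 40 N, if the wrist force passes 120 N, or if a joint passes its speed limit or range.

### The arm

A 6-joint arm with a two-finger parallel gripper is mounted at the origin on the work surface. World frame = base frame: x ahead of the robot, y to its left, z up, the work surface at z = 0. Lengths are in m, angles in degrees, forces in N, time in s.
With the tool pointing down it reaches from about 0.4 to 0.825 m from the base axis. Payload 7 kg.
Tool frame: the origin (TCP) lies at the very end of the fingers, on their centre line; the grasp point (between the pads) lies 19 mm behind it (r.hold_point_z is the distance from the TCP to the grasp point, in m); x points along the fingers, y is the direction in which the jaws open and shut, and the axes are right-handed (so a half turn about x gives the same grasp; the last joint's range is limited). The gripper opens to 88 mm and grips with 3 to 60 N. Pads are 19 mm wide; open, the fingers measure 130 mm over their backs; the gripper's body (78 mm by 193 mm) begins 47 mm behind the grasp point.
Start: joints at [91.679, 20.546, 0.682, 0, -70.136, -16.507], TCP at [0.173, 0.652, 0.194] pointing down, gripper open.
Joint ranges: [-176.03, 176.03], [-82.01, 121.73], [-58.28, 71.71], [-173.87, 95.51], [-174.79, -0.11], [-173.66, 173.66]. Speed limits (degrees/s): [136.94, 136.94, 172.46, 180, 180, 180].

### API

Orientations are given as [roll, pitch, yaw] about the fixed x, y, z axes, in that order (R = Rz(yaw) Ry(pitch) Rx(roll)).
In Python, from plant import r gives the robot as it stands. The module is installed in compiled form; this text tells all that it offers.
- The arm moves only by the shell command python3 -m creep 'ROWS' [FORCE]. ROWS is JSON, a list of rows, each a list of 7 numbers: the turn, a rotation vector about the tool's x, y, z in rad, then the shift along the tool's x, y, z in cm, then the opening in per cent of the stroke, from 0 (shut) to 100 (fully open). In form: [[rx, ry, rz, x, y, z, fingers], ...]. A call has 1 to 8 rows; each row shifts and turns the commanded pose from where the row before left it, along the tool's axes as they then stand; what a row does not reach is not made up. A row lasts 1/10 s, in which the tool goes at most 50 mm and 8.59 degrees, less where a joint would pass 70% of its speed; a pose out of reach is approached as far as the arm can. A call is refused whole if a number of a shift passes 5 or a number of a turn 0.15, either way. A call with a gripper value outside its range is refused whole. The fingers move at their own pace and stop on an object; FORCE is the grip in N (left out, the last holds). Time passes only in rows, so rows that do not move let the fingers close. It gives the time, the measured TCP pose, the force and the opening at its end, in the units of the state.
- r.get_state(): the state, without advancing time (a new reading comes with each control period).
- r.capture(name): name is "scene" or "top" or "wrist"; returns (picture, depth): 480x640x3 uint8, blue, green, red; 480x640 float32, m along the optical axis (not along the pixel's ray), 0 where there is no reading.
- r.camera_info(name): a dict with "fovy" (degrees; the focal length in pixels is half the picture's height over the tangent of half this angle, whatever the lens; pixels are square), "cx", "cy" (the principal point, pixels), "dist_coeffs" ([k1, k2, p1, p2, k3] as OpenCV has them; the pictures are not rectified), "camera_from_world" (4x4, takes a point from world to camera coordinates). Camera axes: x right, y down, z forward; pixel columns grow to the right and rows downward; lengths in m; the calibration is good to about 2 mm. A picture is of the moment at which its call begins: read the wrist's pose just before it. camera_info takes no time and is no camera call; for the wrist camera it gives the pose at the moment of the call.
- r.close_job(): hands the job in, once; it reports no verdict.
Trained networks look in the newest picture that a camera, given by its name, has taken for a name from the list of things; names that differ only in an ending like _2 or _b are one class to them, and where a whole thing is asked for, a point or a joint stands for the part that bears it (a point fixed in the world has none). Each returns a list of dicts, best first, with "score" (0 to 1); they miss things now and then, are a little off and sometimes report something else, mostly with a low value. They report only what shows in the picture. A call takes as long as a camera call. They do not tell look-alikes from the thing itself.
- r.look_for(query, camera): "rect" ([left, top, right, bottom] in pixels, round what is visible of it).
- r.masks_of(query, camera): "pixels" (480x640 bool, what is visible of it) and "rect" ([left, top, right, bottom] in pixels, round what is visible of it).
The state is a dict: "time_s": time; "joints": joint angles; "qd": joint speeds; "joint_torque": joint torques, N m; "tcp_pos": TCP position; "eef_rot": TCP orientation; "contact_force": force on the tool from outside, world axes, zero at the start; "moment": the same for the moment, N m; "gripper_width": finger opening in m.
Only numpy, scipy, OpenCV 4.12 (cv2) and the standard library are available. Lean on these libraries where they do the work, as an engineer would, in place of code of your own. Each camera call takes 0.05 s, during which the arm holds its last target. There are 200 camera calls.

## Working session

There is one attempt and no reset: what is moved stays moved. The work goes in short steps, Python scripts to look and compute and a shell command to move; the robot and the scene stay as the last step left them, time stands still between calls to the robot, and variables do not carry over. Pictures are saved under pics/ and viewed, about 8 in all and at most 12, crops included, and the job is handed in when it is done.

```bash
mkdir -p pics; cat > h.py <<'E'
import numpy as np,cv2
from plant import r
def deproj(cam,u,v,d,info=None):
    i=info or r.camera_info(cam); f=240/np.tan(np.radians(i["fovy"]/2))
    K=np.array([[f,0,i["cx"]],[0,f,i["cy"]],[0,0,1]])
    p=cv2.undistortPoints(np.stack([u,v],-1).reshape(-1,1,2).astype(float),K,np.array(i["dist_coeffs"],float)).reshape(-1,2)
    d=np.ravel(d); c=np.c_[p*d[:,None],d]
    T=np.linalg.inv(np.array(i["camera_from_world"])); return c@T[:3,:3].T+T[:3,3]
E
python3 - <<'E'
from h import *
s=r.get_state(); print({k:np.round(v,3).tolist() for k,v in s.items()})
ims=[]
for c in("scene","top"):
    im,d=r.capture(c); np.savez(f"{c}.npz",im=im,d=d)
    i=r.camera_info(c);print(c,np.linalg.inv(i["camera_from_world"])[:3,3].round(3),i["fovy"])
    cv2.imwrite(f"pics/{c}1.png",im)
    for q in("bung","spare_bung","stand","cover"):
        for m in r.masks_of(q,c)[:4]:
            v,u=np.nonzero(m["pixels"]&(d>0))
            if len(u)<5: continue
            P=deproj(c,u,v,d[v,u],i)
            print(c,q,round(m["score"],2),np.round(m["rect"]),len(u),"med",np.median(P,0).round(3),"max z",np.percentile(P[:,2],98).round(3), im[v,u].mean(0).round())
E
```

```text
{'time_s': 0.0, 'joints': [91.676, 20.592, 0.633, -0.02, -70.136, -16.508], 'qd': [-0.063, -0.021, -0.014, 0.176, -0.018, 0.018], 'joint_torque': [-0.0, -58.271, 29.305, 6.997, 0.007, -0.0], 'tcp_pos': [0.173, 0.652, 0.193], 'eef_rot': [95.071, 89.904, -99.768], 'contact_force': [0.43, 0.064, -0.899], 'moment': [0.006, -0.06, -0.002], 'gripper_width': 0.088}
scene [1.578 0.166 0.727] 43.32834511036526
scene bung 0.98 [447. 235. 470. 271.] 443 med [0.605 0.239 0.049] max z 0.075 [113.  62.  93.]
scene bung 0.82 [440. 186. 455. 213.] 314 med [0.417 0.22  0.051] max z 0.074 [ 63. 137. 156.]
scene bung 0.73 [484. 238. 501. 274.] 401 med [0.609 0.3   0.051] max z 0.218 [ 67. 101. 161.]
scene bung 0.53 [460. 207. 476. 228.] 298 med [0.513 0.256 0.068] max z 0.086 [86. 85. 86.]
scene spare_bung 0.8 [415. 204. 439. 226.] 455 med [0.521 0.179 0.069] max z 0.085 [91. 90. 91.]
scene stand 0.6 [410. 214. 486. 253.] 2075 med [0.536 0.216 0.04 ] max z 0.046 [107. 138. 158.]
scene cover 0.97 [206. 205. 281. 268.] 3909 med [ 0.625 -0.185  0.053] max z 0.061 [122. 120. 118.]
top [ 0.399 -0.043  1.32 ] 46.603834412320715
top bung 0.74 [185. 260. 202. 271.] 169 med [0.5   0.249 0.083] max z 0.092 [140. 140. 140.]
top bung 0.69 [199. 218. 209. 232.] 175 med [0.594 0.233 0.069] max z 0.08 [160.  86. 127.]
top bung 0.66 [201. 298. 216. 315.] 195 med [0.408 0.215 0.07 ] max z 0.078 [ 63. 195. 213.]
top bung 0.62 [166. 216. 187. 231.] 173 med [0.597 0.297 0.071] max z 0.079 [ 71. 129. 213.]
top spare_bung 0.48 [131. 232. 172. 308.] 481 med [0.459 0.346 0.023] max z 0.029 [ 79.  84. 193.]
top stand 0.78 [177. 246. 248. 284.] 1654 med [0.501 0.215 0.045] max z 0.053 [138. 191. 216.]
top stand 0.71 [358. 200. 416. 269.] 3559 med [ 0.573 -0.192  0.059] max z 0.066 [161. 160. 154.]
top cover 0.69 [358. 198. 416. 267.] 3499 med [ 0.572 -0.192  0.059] max z 0.066 [160. 159. 153.]
```

View pics/scene1.png

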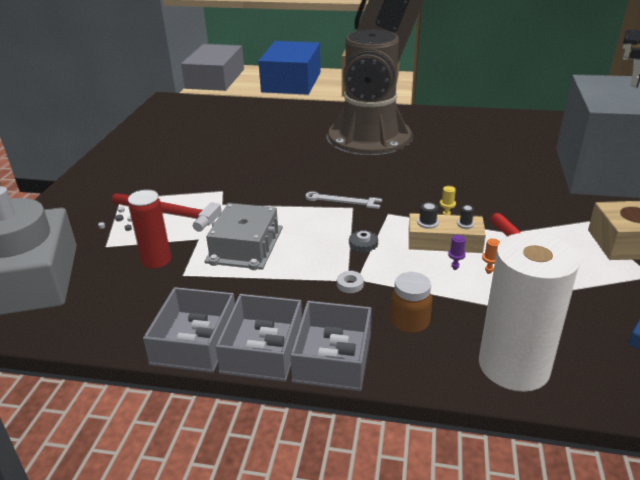

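View pics/top1.png

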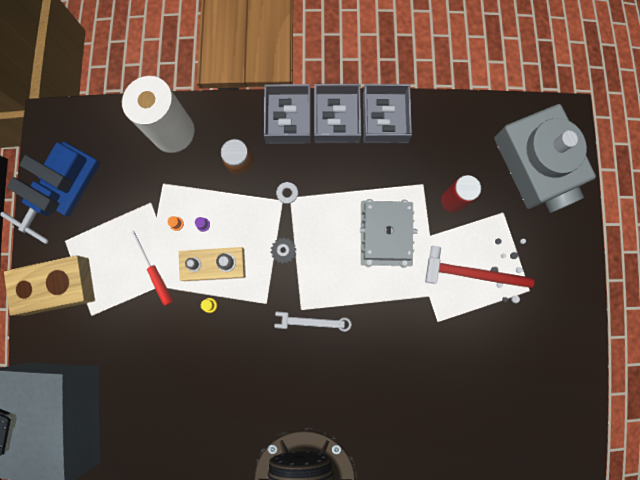

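```bash
python3 - <<'E'
from h import *
# dense points: stand-region tops + cover top
for c in("top","scene"):
    z=np.load(c+".npz"); d=z["d"]; v,u=np.nonzero(d>0); P=deproj(c,u,v,d[v,u])
    def blob(name,x0,x1,y0,y1,z0,z1):
        m=(P[:,0]>x0)&(P[:,0]<x1)&(P[:,1]>y0)&(P[:,1]<y1)&(P[:,2]>z0)&(P[:,2]<z1); Q=P[m]
        if len(Q)<5: print(c,name,"none");return
        rc=cv2.minAreaRect((Q[:,:2]*1000).astype(np.float32)); print(c,name,len(Q),Q.mean(0).round(4),np.round(rc[0],1),np.round(rc[1],1),round(rc[2],1))
    blob("cover",.45,.72,-.3,-.1,.054,.068)
    blob("small grip",.47,.56,.225,.29,.075,.1)
    blob("big grip",.47,.56,.14,.21,.075,.1)
    blob("stand",.43,.59,.12,.31,.038,.05)
    m=(P[:,0]>.45)&(P[:,0]<.72)&(P[:,1]>-.3)&(P[:,1]<-.1)&(P[:,2]>.05)
    # dark pixels in cover top
    g=z["im"][v,u].mean(1); D=P[m&(g<70)]; print(c,"dark",len(D),np.median(D,0) if len(D) else 0)
E
```

```text
top cover 2650 [ 0.5789 -0.195   0.0605] [ 579.2 -194.4] [129.4 130.8] 89.7
top small grip 114 [0.5009 0.2527 0.0853] [500.8 253.5] [26.1 24.6] 88.8
top big grip 206 [0.5058 0.1777 0.0849] [506.1 177.9] [34.8 35.2] 37.8
top stand 1503 [0.5057 0.2179 0.0452] [530.9 223.7] [125.9 162.4] 3.7
top dark 0 0
scene cover 1923 [ 0.5856 -0.1934  0.0583] [ 579.7 -194.5] [111.9 136.5] 88.9
scene small grip 109 [0.5078 0.2561 0.0818] [505.9 255.4] [25.7 22.5] 15.2
scene big grip 184 [0.5132 0.1793 0.0822] [510.2 179.2] [36.  35.2] 19.7
scene stand 1217 [0.5152 0.2196 0.0437] [505.4 217.8] [ 81.1 152. ] 4.8
scene dark 0 0
```

```bash
cat >> h.py <<'E'
from scipy.spatial.transform import Rotation as Ro
def tool(): 
    s=r.get_state(); return np.array(s["tcp_pos"]),Ro.from_euler("xyz",s["eef_rot"],degrees=True).as_matrix()
def goto(target,yawy=None):
    """print pure shift (tool axes, cm) and turn so that tool x is down and tool y along world angle yawy"""
    p,R=tool(); print("tcp",p.round(4),"R",R.round(3).tolist())
    if yawy is not None:
        a=np.radians(yawy); y=np.array([np.cos(a),np.sin(a),0]); x=np.array([0,0,-1.]); G=np.c_[x,y,np.cross(x,y)]
        print("turn",Ro.from_matrix(R.T@G).as_rotvec().round(4))
        print("shift after turn cm",(G.T@(np.array(target)-p)*100).round(2))
    print("shift cm",(R.T@(np.array(target)-p)*100).round(2))
E
python3 - <<'E'
from h import *
goto([.501,.253,.2],-4); goto([.501,.253,.2],176)
i=r.camera_info("wrist"); p,R=tool(); T=np.linalg.inv(i["camera_from_world"]); print("cam in tool",(R.T@(T[:3,3]-p)).round(3),(R.T@T[:3,2]).round(3),i["fovy"])
E
```

```text
tcp [0.1728 0.6525 0.194 ] R [[0.0, -0.256, -0.967], [-0.0, -0.967, 0.256], [-1.0, 0.0, -0.0]]
turn [-1.7598e+00  0.0000e+00 -1.0000e-04]
shift after turn cm [-0.6  35.53 37.56]
shift cm [ -0.59  30.22 -41.95]
tcp [0.1728 0.6525 0.194 ] R [[0.0, -0.256, -0.967], [-0.0, -0.967, 0.256], [-1.0, 0.0, -0.0]]
turn [ 1.3818e+00 -1.0000e-04 -0.0000e+00]
shift after turn cm [ -0.6  -35.53 -37.56]
shift cm [ -0.59  30.22 -41.95]
cam in tool [-0.191  0.    -0.073] [0.963 0.    0.271] 70.40269584830511
```

```bash
python3 -m creep '[[0,0,0,0,2.4,-3.3,60],[0,0,0,0,2.4,-3.3,60],[0,0,0,0,2.4,-3.3,60],[0,0,0,0,2.4,-3.3,60],[0,0,0,0,2.4,-3.3,60],[0,0,0,0,2.4,-3.3,60],[0,0,0,0,2.4,-3.3,60],[0,0,0,0,2.4,-3.3,60]]'
python3 -m creep '[[0,0,0,0,2.2,-3.1,60],[0,0,0,0,2.2,-3.1,60],[0,0,0,0,2.2,-3.1,60],[0,0,0,0,2.2,-3.1,60],[0,0,0,0,2.2,-3.1,60],[0.138,0,0,0,0,0,60],[0.138,0,0,0,0,0,60],[0.138,0,0,0,0,0,60]]'
python3 -m creep '[[0.138,0,0,0,0,0,60],[0.138,0,0,0,0,0,60],[0.138,0,0,0,0,0,60],[0.138,0,0,0,0,0,60],[0.138,0,0,0,0,0,60],[0.138,0,0,0,0,0,60],[0.138,0,0,0,0,0,60],[0,0,0,0,0,0,60]]'
cat >> h.py <<'E'
def wristpts(name):
    i=r.camera_info("wrist"); im,d=r.capture("wrist"); cv2.imwrite(f"pics/{name}.png",im)
    v,u=np.nonzero(d>0); return im,d,u,v,deproj("wrist",u,v,d[v,u],i)
def blob(P,name,b):
    m=(P[:,0]>b[0])&(P[:,0]<b[1])&(P[:,1]>b[2])&(P[:,1]<b[3])&(P[:,2]>b[4])&(P[:,2]<b[5]); Q=P[m]
    if len(Q)<5: print(name,"none");return
    (x,y),rad=cv2.minEnclosingCircle((Q[:,:2]*1000).astype(np.float32))
    print(name,len(Q),"mean",Q.mean(0).round(4),"lo",np.percentile(Q,2,0).round(4),"hi",np.percentile(Q,98,0).round(4),"circ",round(x,1),round(y,1),round(rad,1))
E
python3 - <<'E'
from h import *
im,d,u,v,P=wristpts("w1")
blob(P,"small top",(.46,.55,.22,.29,.08,.095)); blob(P,"big top",(.46,.55,.14,.21,.08,.095)); blob(P,"collar",(.46,.55,.22,.29,.0475,.056))
goto([.501,.253,.2],176); print(r.get_state()["time_s"])
E
```

```text
time_s: 1.3
tcp_pos: [0.3796, 0.398, 0.1944]
eef_rot: [-101.0, 90.0, 64.2]
contact_force: [0.5, 0.6, 1.1]
gripper_width: 0.0526
time_s: 2.1
tcp_pos: [0.5008, 0.2528, 0.1941]
eef_rot: [-86.3, 90.0, 54.7]
contact_force: [0.0, -0.3, -0.2]
gripper_width: 0.0528
time_s: 2.9
tcp_pos: [0.5005, 0.2533, 0.1942]
eef_rot: [-42.0, 90.0, 44.0]
contact_force: [-0.5, -0.5, -0.3]
gripper_width: 0.0526
small top 614 mean [0.5033 0.253  0.0856] lo [0.4921 0.2417 0.0819] hi [0.5147 0.2648 0.0875] circ 503.1 253.8 13.0
big top 1330 mean [0.5075 0.1782 0.0859] lo [0.4922 0.1628 0.084 ] hi [0.5228 0.1938 0.0878] circ 507.6 178.4 17.6
collar 272 mean [0.5024 0.2459 0.0512] lo [0.4874 0.237  0.0476] hi [0.5196 0.261  0.0552] circ 500.5 249.5 35.9
tcp [0.5005 0.2533 0.1942] R [[0.0, -0.998, 0.065], [0.0, 0.065, 0.998], [-1.0, -0.0, 0.0]]
turn [0.0048 0.0001 0.0001]
shift after turn cm [-0.58 -0.05 -0.03]
shift cm [-0.58 -0.05 -0.03]
2.95
```

View pics/w1.png

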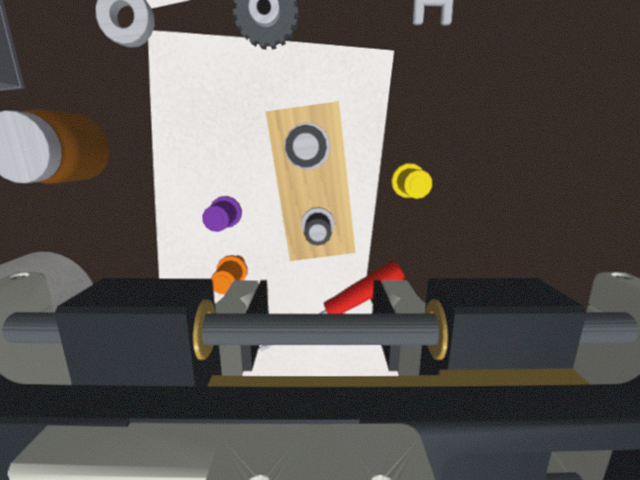

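```bash
python3 -m creep '[[0,0,0,2,-0.27,0.02,60],[0,0,0,3,0,0,60],[0,0,0,3,0,0,60],[0,0,0,2,0,0,60],[0,0,0,1.5,0,0,60],[0,0,0,1.5,0,0,60],[0,0,0,0.9,0,0,60],[0,0,0,0,0,0,60]]'
python3 -m creep '[[0,0,0,0,0,0,15],[0,0,0,0,0,0,15],[0,0,0,0,0,0,15],[0,0,0,0,0,0,15],[0,0,0,0,0,0,15],[0,0,0,0,0,0,15]]' 50
```

```text
time_s: 3.75
tcp_pos: [0.5026, 0.2528, 0.0539]
eef_rot: [136.7, 89.9, -137.0]
contact_force: [0.4, 0.3, 0.3]
gripper_width: 0.0528
time_s: 4.35
tcp_pos: [0.5033, 0.2534, 0.0552]
eef_rot: [-47.1, 90.0, 39.0]
contact_force: [-0.9, 0.3, -0.3]
gripper_width: 0.0145
```

```bash
python3 - <<'E'
from h import *
s=r.get_state();print(s["gripper_width"],s["contact_force"])
im,d,u,v,P=wristpts("w2")
blob(P,"small top",(.46,.55,.22,.29,.08,.095)); blob(P,"big top",(.46,.55,.14,.21,.08,.095))
sc,_=r.capture("scene"); cv2.imwrite("pics/m2.png",np.hstack([im[100:400,120:520],cv2.resize(sc[150:300,380:580],(400,300))]))
E
```

```text
0.014508636189073101 [-0.85409125  0.32305025 -0.25510108]
small top 1405 mean [0.5031 0.2503 0.0864] lo [0.4904 0.2412 0.081 ] hi [0.514  0.2625 0.0943] circ 502.9 245.4 19.0
big top 4735 mean [0.5074 0.1781 0.0859] lo [0.4919 0.1627 0.0842] hi [0.5229 0.194  0.0876] circ 507.6 178.6 17.9
```

View pics/m2.png

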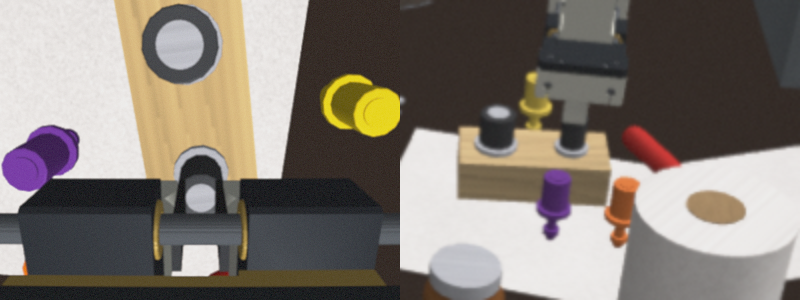

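```bash
python3 -m creep '[[0,0,0,0,0,0,0],[0,0,0,0,0,0,0],[0,0,0,0,0,0,0]]' 50; python3 -m creep '[[0,0,0,-0.5,0,0,0],[0,0,0,-1,0,0,0],[0,0,0,-1.5,0,0,0],[0,0,0,-2,0,0,0],[0,0,0,-2,0,0,0],[0,0,0,-2,0,0,0],[0,0,0,-2,0,0,0],[0,0,0,-1,0,0,0]]'
python3 - <<'E'
from h import *
im,d,u,v,P=wristpts("w3")
sc,_=r.capture("scene"); cv2.imwrite("pics/m3.png",np.hstack([im[100:400,120:520],cv2.resize(sc[130:280,380:580],(400,300))]))
goto([.580,-.1945,.18],-90)
goto([.580,-.1945,.18],176)
E
```

```text
time_s: 4.75
tcp_pos: [0.5032, 0.2533, 0.055]
eef_rot: [-178.8, 90.0, -92.7]
contact_force: [0.6, -1.3, -0.5]
gripper_width: 0.0009
time_s: 5.55
tcp_pos: [0.504, 0.2539, 0.1779]
eef_rot: [-48.1, 89.8, 38.1]
contact_force: [-0.4, 0.7, 0.5]
gripper_width: 0.0002
tcp [0.504  0.254  0.1771] R [[0.003, -0.998, 0.068], [0.002, 0.068, 0.998], [-1.0, -0.002, 0.002]]
turn [-1.6386e+00 -1.0000e-04  3.9000e-03]
shift after turn cm [-0.29 44.85 -7.6 ]
shift cm [ -0.38 -10.62 -44.23]
tcp [0.504  0.254  0.1771] R [[0.003, -0.998, 0.068], [0.002, 0.068, 0.998], [-1.0, -0.002, 0.002]]
turn [0.002  0.0025 0.0024]
shift after turn cm [ -0.29 -10.71 -44.21]
shift cm [ -0.38 -10.62 -44.23]
```

View pics/m3.png

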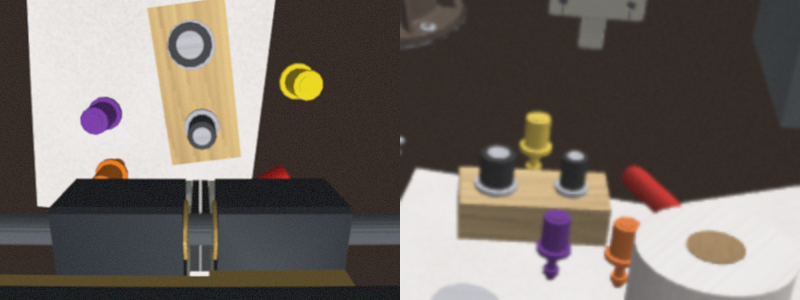

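```bash
python3 - <<'E'
from h import *
p,R=tool();print(p)
for c in("scene","top","wrist"):
    i=r.camera_info(c); im,d=r.capture(c); v,u=np.nonzero(d>0); P=deproj(c,u,v,d[v,u],i)
    q=P[(np.abs(P[:,0]-p[0])<.06)&(np.abs(P[:,1]-p[1])<.06)&(P[:,2]>.12)&(P[:,2]<.26)]
    print(c,len(q))
    for z0 in np.arange(.12,.26,.01):
        s=q[(q[:,2]>=z0)&(q[:,2]<z0+.01)]
        if len(s)>3: print(round(z0,3),len(s),"x",s[:,0].min().round(3),s[:,0].max().round(3),"y",s[:,1].min().round(3),s[:,1].max().round(3))
    f=240/np.tan(np.radians(i["fovy"]/2)); h=np.array(i["camera_from_world"])@np.r_[p,1]; print("tcp px approx",f*h[:2]/h[2]+[i["cx"],i["cy"]],"depth",h[2])
    if c=="wrist": 
        print("depth col320",[(k,round(float(d[k,322]),3)) for k in range(180,400,12)])
E
```

```text
[0.50399608 0.25395715 0.1770515 ]
scene 199
0.2 5 x 0.518 0.52 y 0.254 0.265
0.21 54 x 0.513 0.524 y 0.244 0.265
0.22 65 x 0.512 0.524 y 0.243 0.265
0.23 55 x 0.516 0.524 y 0.243 0.265
0.24 20 x 0.517 0.527 y 0.244 0.264
tcp px approx [471.15803028 167.05910849] depth 1.1678668790057485
top 6
tcp px approx [178.525712   258.41367462] depth 1.1515844252696075
wrist 1335
0.2 34 x 0.499 0.506 y 0.243 0.244
0.21 197 x 0.496 0.509 y 0.241 0.245
0.22 309 x 0.496 0.508 y 0.241 0.248
0.23 178 x 0.498 0.506 y 0.241 0.244
0.24 78 x 0.498 0.506 y 0.241 0.244
0.25 539 x 0.499 0.508 y 0.251 0.264
tcp px approx [318.06998008 276.8523349 ] depth 0.20185204828599881
depth col320 [(180, 0.317), (192, 0.32), (204, 0.323), (216, 0.315), (228, 0.289), (240, 0.29), (252, 0.335), (264, 0.386), (276, 0.391), (288, 0.158), (300, 0.145), (312, 0.137), (324, 0.085), (336, 0.085), (348, 0.127), (360, 0.129), (372, 0.426), (384, 0.075), (396, 0.067)]
```

The reported TCP sits about 30 mm below the fingertips as both cameras see them, so the jaws shut just above the grip. I'll measure that offset with the fingers open.

```bash
python3 -m creep '[[0,0,0,0,0,0,45],[0,0,0,0,0,0,45],[0,0,0,0,0,0,45],[0,0,0,0,0,0,45]]' 50
python3 - <<'E'
from h import *
p,R=tool();print(p,r.get_state()["gripper_width"],r.hold_point_z)
for c in("scene","wrist"):
    i=r.camera_info(c); im,d=r.capture(c); v,u=np.nonzero(d>0); P=deproj(c,u,v,d[v,u],i)
    L=(P-p)@R   # tool coords
    m=(np.abs(L[:,1])<.05)&(np.abs(L[:,2])<.03)&(L[:,0]>-.06)&(L[:,0]<.03)
    q=L[m]; print(c,len(q),"tip x",np.sort(q[:,0])[-6:].round(4))
    for a in np.arange(-.06,.03,.006):
        s=q[(q[:,0]>=a)&(q[:,0]<a+.006)]
        for sg in(-1,1):
            t=s[s[:,1]*sg>0]
            if len(t)>3: print(round(a,3),len(t),"y",t[:,1].min().round(3),t[:,1].max().round(3),"z",t[:,2].min().round(3),t[:,2].max().round(3))
    cv2.imwrite("pics/w4_%s.png"%c, cv2.resize(im[130:190,430:530],(800,480)) if c=="scene" else im)
E
```

```text
time_s: 6.2
tcp_pos: [0.5031, 0.2533, 0.1748]
eef_rot: [137.7, 90.0, -136.2]
contact_force: [0.2, 0.0, 0.2]
gripper_width: 0.0272
[0.50314395 0.25328645 0.17475203] 0.027241198355897 0.0188
scene 166 tip x [-0.0326 -0.0324 -0.0323 -0.0316 -0.0309 -0.0307]
-0.06 33 y -0.033 -0.024 z -0.01 0.012
-0.054 33 y -0.032 -0.025 z -0.009 0.011
-0.048 43 y -0.034 -0.025 z -0.008 0.012
-0.042 37 y -0.034 -0.024 z -0.009 0.013
-0.036 20 y -0.031 -0.024 z -0.009 0.011
wrist 1710 tip x [-0.0327 -0.0327 -0.0325 -0.0321 -0.0318 -0.0316]
-0.06 183 y -0.029 -0.016 z -0.012 -0.003
-0.06 205 y 0.015 0.029 z -0.012 -0.004
-0.054 247 y -0.03 -0.016 z -0.012 -0.002
-0.054 249 y 0.015 0.03 z -0.012 -0.0
-0.048 212 y -0.031 -0.016 z -0.012 0.002
-0.048 210 y 0.015 0.031 z -0.012 0.003
-0.042 162 y -0.031 -0.016 z -0.012 0.005
-0.042 170 y 0.015 0.031 z -0.012 0.005
-0.036 36 y -0.019 -0.016 z -0.011 0.008
-0.036 36 y 0.015 0.019 z -0.01 0.008
```

View pics/w4_scene.png

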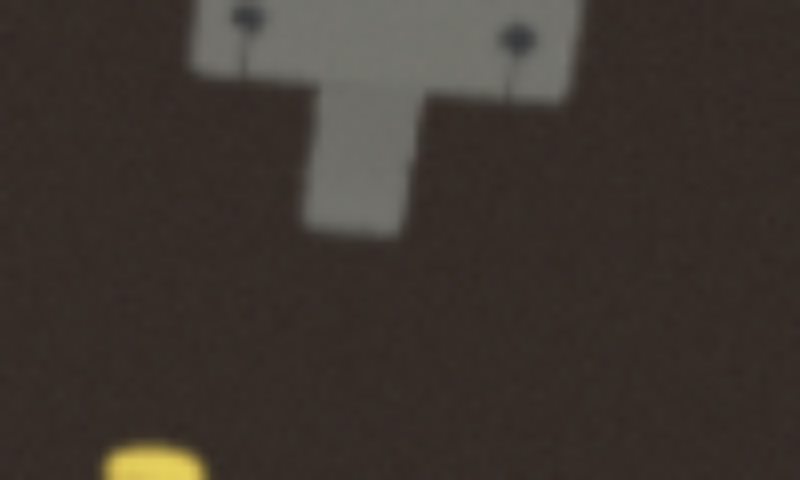

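```bash
python3 -m creep '[[0,0,0,2.5,0,0,60],[0,0,0,2.5,0,0,60],[0,0,0,2.5,0,0,60],[0,0,0,1.5,0,0,60],[0,0,0,1,0,0,60],[0,0,0,0,0,0,60],[0,0,0,0,0,0,60]]'; python3 -m creep '[[0,0,0,0.5,0,0,60],[0,0,0,1,0,0,60],[0,0,0,1,0,0,60],[0,0,0,1,0,0,60],[0,0,0,1,0,0,60],[0,0,0,0.6,0,0,60],[0,0,0,0,0,0,60],[0,0,0,0,0,0,60]]'
python3 -m creep '[[0,0,0,0,0,0,10],[0,0,0,0,0,0,10],[0,0,0,0,0,0,10],[0,0,0,0,0,0,10],[0,0,0,0,0,0,10],[0,0,0,0,0,0,10]]' 50
```

```text
time_s: 7.0
tcp_pos: [0.5036, 0.2536, 0.0756]
eef_rot: [-65.7, 90.0, 20.5]
contact_force: [-0.6, 0.4, 1.0]
gripper_width: 0.0525
time_s: 7.8
tcp_pos: [0.5033, 0.2534, 0.024]
eef_rot: [165.1, 90.0, -108.8]
contact_force: [0.4, -0.0, 0.7]
gripper_width: 0.0524
time_s: 8.4
tcp_pos: [0.5033, 0.2534, 0.0243]
eef_rot: [-49.4, 90.0, 36.7]
contact_force: [-1.2, 0.6, 3.1]
gripper_width: 0.0253
```

```bash
python3 -m creep '[[0,0,0,-0.5,0,0,10],[0,0,0,-1.5,0,0,10],[0,0,0,-2,0,0,10],[0,0,0,-2,0,0,10],[0,0,0,-2,0,0,10],[0,0,0,-2,0,0,10],[0,0,0,-1,0,0,10],[0,0,0,0,0,0,10]]'
python3 - <<'E'
from h import *
im,d,u,v,P=wristpts("w5")
p,R=tool(); L=(P-p)@R
m=(np.abs(L[:,1])<.03)&(np.abs(L[:,2])<.04)&(L[:,0]>-.09)&(L[:,0]<.05); q=L[m]
for a in np.arange(-.09,.05,.007):
    s=q[(q[:,0]>=a)&(q[:,0]<a+.007)]
    if len(s)>3: print(round(a,3),len(s),"y",s[:,1].min().round(3),s[:,1].max().round(3),"z",s[:,2].min().round(3),s[:,2].max().round(3))
cv2.imwrite("pics/w5c.png",im[150:420,120:520]); s=r.get_state(); print(s["gripper_width"],s["contact_force"])
goto([.580,-.1945,.13],176)
E
```

```text
time_s: 9.2
tcp_pos: [0.5039, 0.2539, 0.1355]
eef_rot: [-43.2, 89.8, 43.0]
contact_force: [0.1, 0.1, -0.9]
gripper_width: 0.025
-0.09 184 y -0.017 0.016 z -0.007 0.01
-0.083 658 y -0.017 0.016 z -0.003 0.012
-0.076 203 y -0.022 0.021 z -0.012 0.01
-0.069 869 y -0.024 0.023 z -0.012 0.013
-0.062 947 y -0.025 0.024 z -0.012 0.014
-0.055 833 y -0.026 0.026 z -0.012 -0.001
-0.048 684 y -0.027 0.027 z -0.012 -0.001
-0.041 460 y -0.028 0.027 z -0.012 0.0
-0.034 692 y -0.015 0.015 z -0.016 0.0
-0.027 131 y -0.015 0.014 z -0.016 -0.007
0.001 6 y -0.004 0.0 z -0.007 -0.006
0.02477518375089646 [-0.7317385  -1.43681183 -0.91660987]
tcp [0.5032 0.2535 0.1342] R [[0.0, -0.998, 0.068], [0.001, 0.068, 0.998], [-1.0, -0.0, 0.001]]
turn [0.0016 0.0009 0.0003]
shift after turn cm [  0.42 -10.79 -44.15]
shift cm [  0.38 -10.71 -44.17]
```

View pics/w5c.png

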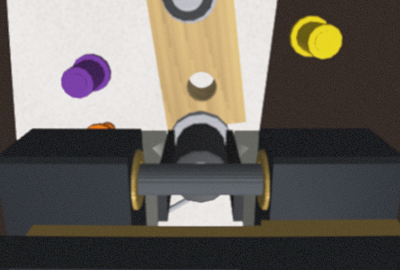

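```bash
python3 -m creep '[[0,0,0,0,-0.8,-2.5,10],[0,0,0,0,-1.4,-4.5,10],[0,0,0,0,-1.4,-4.5,10],[0,0,0,0,-1.4,-4.5,10],[0,0,0,0,-1.4,-4.5,10],[0,0,0,0,-1.4,-4.5,10],[0,0,0,0,-1.4,-4.5,10],[0,0,0,0,-1.4,-4.5,10]]'; python3 -m creep '[[0,0,0,0,-0.1,-2,10],[0,0,0,0,0,0,10],[0,0,0,0,0,0,10]]'
python3 - <<'E'
from h import *
im,d,u,v,P=wristpts("w6")
p,R=tool();print(p)
m=(np.abs(P[:,2]-.0605)<.006)&(P[:,0]>.5)&(P[:,0]<.67)&(P[:,1]<-.12)&(P[:,1]>-.28)
rc=cv2.minAreaRect((P[m][:,:2]*1000).astype(np.float32));print("cover rect",rc,np.median(P[m],0).round(4))
q=P[(np.hypot(P[:,0]-.58,P[:,1]+.1945)<.03)&(P[:,2]<.054)]; print("hole",len(q),q.mean(0).round(4) if len(q) else 0)
# hole by image: rectify top plane z=.0605 onto mm grid
i=r.camera_info("wrist"); f=240/np.tan(np.radians(i["fovy"]/2)); K=np.array([[f,0,i["cx"]],[0,f,i["cy"]],[0,0,1]])
X,Y=np.meshgrid(np.arange(.53,.63,.0005),np.arange(-.145,-.245,-.0005)); W=np.c_[X.ravel(),Y.ravel(),np.full(X.size,.060)]
C=np.array(i["camera_from_world"]); uv,_=cv2.projectPoints(W,cv2.Rodrigues(C[:3,:3])[0],C[:3,3],K,np.array(i["dist_coeffs"],float))
uv=uv.reshape(200,200,2).astype(np.float32); o=cv2.remap(im,uv[...,0],uv[...,1],cv2.INTER_LINEAR)
g=cv2.medianBlur(cv2.cvtColor(o,cv2.COLOR_BGR2GRAY),5)
print("circ",[(round(.53+a*.0005,4),round(-.145-b*.0005,4),c*.5) for a,b,c in (cv2.HoughCircles(g,cv2.HOUGH_GRADIENT,1,20,param1=80,param2=12,minRadius=14,maxRadius=26)[0][:4])])
cv2.imwrite("pics/w6c.png",np.hstack([cv2.resize(o,(400,400)),cv2.resize(im,(533,400))[:,70:470]]))
E
```

```text
time_s: 10.05
tcp_pos: [0.5852, -0.095, 0.1325]
eef_rot: [93.7, 89.9, 179.8]
contact_force: [0.5, 0.4, -0.3]
gripper_width: 0.0248
time_s: 10.35
tcp_pos: [0.5846, -0.1135, 0.1325]
eef_rot: [91.8, 89.9, 177.8]
contact_force: [0.1, 0.3, -0.8]
gripper_width: 0.0253
[ 0.58486675 -0.11284023  0.13291694]
cover rect ((580.1242065429688, -200.17672729492188), (117.64518737792969, 130.90306091308594), 88.7164077758789) [ 0.5797 -0.2017  0.0606]
hole 516 [ 0.5807 -0.1968  0.0315]
circ [(np.float32(0.5808), np.float32(-0.1948), np.float32(9.25))]
```

View pics/w6c.png

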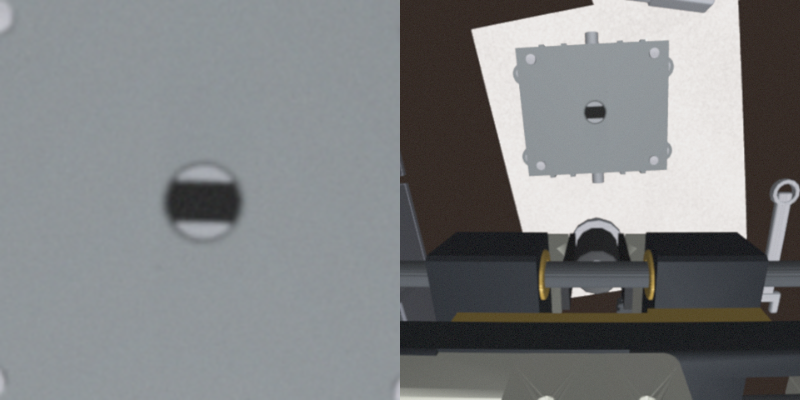

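```bash
python3 -m creep '[[0,0,0,0,-0.05,-2,10],[0,0,0,0,-0.05,-3,10],[0,0,0,0,-0.05,-2.25,10],[0,0,0,0,0,-1,10],[0,0,0,0,0,0,10],[0,0,0,2,0,0,10],[0,0,0,2,0,0,10],[0,0,0,0,0,0,10]]'
python3 -m creep '[[0,0,0,1,0,0,10],[0,0,0,0,0,0,10],[0,0,0,0,0,0,10]]'
python3 - <<'E'
from h import *
goto([.5808,-.1952,.08],176)
im,d,u,v,P=wristpts("w7"); p,R=tool(); L=(P-p)@R
q=L[(L[:,0]>-.036)&(L[:,0]<-.022)&(np.abs(L[:,1])<.02)&(np.abs(L[:,2])<.022)]
(x,y),rad=cv2.minEnclosingCircle((q[:,1:]*1000).astype(np.float32)); print("collar front z",np.percentile(q[:,2],[1,3,10]),"y",np.percentile(q[:,1],[2,98]))
b=q[q[:,2]<-.012+.0]; f=lambda c:np.hypot(b[:,1]-c[0],b[:,2]-c[1])-.017
from scipy.optimize import least_squares; print("centre tool yz",least_squares(f,[0,0],loss="soft_l1",f_scale=.001).x)
S,sd=r.capture("scene"); cv2.imwrite("pics/s7.png",np.hstack([im[150:450,120:520],cv2.resize(S[150:300,160:360],(400,300))]))
E
```

```text
time_s: 11.2
tcp_pos: [0.5795, -0.1938, 0.0913]
eef_rot: [81.9, 89.7, 168.1]
contact_force: [-0.0, -0.1, -0.9]
gripper_width: 0.025
time_s: 11.5
tcp_pos: [0.5818, -0.1952, 0.0846]
eef_rot: [-102.2, 90.0, -16.0]
contact_force: [-0.1, -0.6, -0.4]
gripper_width: 0.0253
tcp [ 0.5818 -0.1952  0.0846] R [[0.001, -0.998, 0.067], [-0.0, 0.067, 0.998], [-1.0, -0.001, -0.0]]
turn [ 0.0023 -0.0001  0.0005]
shift after turn cm [ 0.46  0.1  -0.  ]
shift cm [ 0.46  0.1  -0.  ]
collar front z [-0.01592031 -0.01562317 -0.01466383] y [-0.01351548  0.01361708]
centre tool yz [0.00010172 0.00210286]
```

View pics/s7.png

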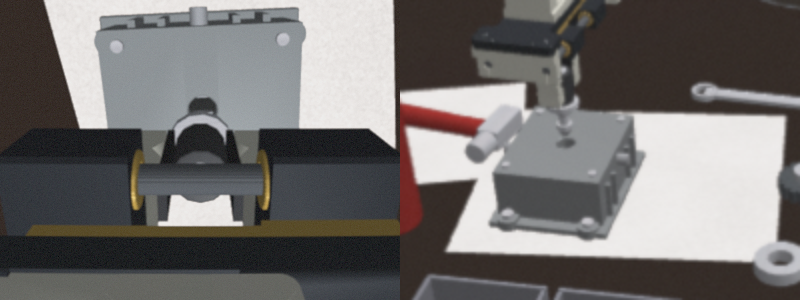

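```bash
python3 -m creep '[[0,0,0,0,0.1,-0.1,10],[0,0,0,0.5,0,0,10],[0,0,0,0.4,0,0,10],[0,0,0,0.3,0,0,10],[0,0,0,0.3,0,0,10],[0,0,0,0,0,0,10],[0,0,0,0,0,0,10]]'; python3 -m creep '[[0,0,0,0.2,0,0,10],[0,0,0,0.2,0,0,10],[0,0,0,0,0,0,10],[0,0,0,0,0,0,10]]'
python3 -c "
from h import *
s=r.get_state();print(s['contact_force'],s['moment'],s['tcp_pos'])"
```

```text
time_s: 12.3
tcp_pos: [0.5803, -0.1965, 0.0689]
eef_rot: [114.8, 90.0, -159.1]
contact_force: [-0.3, -1.0, -0.8]
gripper_width: 0.0253
time_s: 12.7
tcp_pos: [0.5803, -0.1964, 0.065]
eef_rot: [98.3, 90.0, -175.6]
contact_force: [0.5, -0.3, -1.0]
gripper_width: 0.025
[ 0.5210458  -0.28726274 -0.9500696 ] [ 0.10470844 -0.06321289  0.01806536] [ 0.58029588 -0.19643486  0.06501023]
```

```bash
python3 -m creep '[[0,0,0,0.2,0,0,10],[0,0,0,0.1,0,0,10],[0,0,0,0.1,0,0,10],[0,0,0,0,0,0,10]]' 58; python3 -m creep '[[0,0,0,0.2,0,0,10],[0,0,0,0,0,0,10],[0,0,0,0,0,0,10]]';python3 -m creep '[[0,0,0,0.2,0,0,10],[0,0,0,0,0,0,10],[0,0,0,0,0,0,10]]'
```

```text
time_s: 13.1
tcp_pos: [0.5802, -0.1964, 0.0609]
eef_rot: [86.2, 90.0, 172.3]
contact_force: [-0.0, -0.5, -1.1]
gripper_width: 0.025
time_s: 13.4
tcp_pos: [0.5804, -0.1966, 0.0591]
eef_rot: [-164.2, 90.0, -78.1]
contact_force: [-0.3, -0.2, -1.2]
gripper_width: 0.025
time_s: 13.7
tcp_pos: [0.5808, -0.1967, 0.0574]
eef_rot: [-108.5, 89.9, -22.4]
contact_force: [-0.1, -2.4, 2.6]
gripper_width: 0.0247
```

```bash
for k in 1; do python3 -m creep '[[0,0,0,0.1,0,0,10],[0,0,0,0.1,0,0,10],[0,0,0,0,0,0,10]]'; done; python3 -m creep '[[0,0,0,0.1,0,0,10],[0,0,0,0.1,0,0,10],[0,0,0,0,0,0,10]]'; python3 -m creep '[[0,0,0,0.1,0,0,10],[0,0,0,0.1,0,0,10],[0,0,0,0,0,0,10]]'
```

```text
time_s: 14.0
tcp_pos: [0.5812, -0.1965, 0.056]
eef_rot: [-95.4, 89.9, -9.3]
contact_force: [-0.5, -0.7, 6.2]
gripper_width: 0.0254
time_s: 14.3
tcp_pos: [0.5816, -0.1965, 0.0543]
eef_rot: [-96.1, 89.8, -9.9]
contact_force: [0.9, -0.2, 7.4]
gripper_width: 0.0246
time_s: 14.6
tcp_pos: [0.5817, -0.1965, 0.0523]
eef_rot: [-91.3, 89.8, -5.2]
contact_force: [2.4, -0.9, 1.9]
gripper_width: 0.0253
```

```bash
python3 -m creep '[[0,0,0,0.1,0,0,10],[0,0,0,0.1,0,0,10],[0,0,0,0.1,0,0,10],[0,0,0,0,0,0,10]]'; python3 -m creep '[[0,0,0,0.1,0,0,10],[0,0,0,0.1,0,0,10],[0,0,0,0.1,0,0,10],[0,0,0,0,0,0,10]]';python3 -m creep '[[0,0,0,0.1,0,0,10],[0,0,0,0.1,0,0,10],[0,0,0,0,0,0,10]]'
```

```text
time_s: 15.0
tcp_pos: [0.58, -0.1963, 0.0475]
eef_rot: [77.5, 90.0, 163.6]
contact_force: [2.2, -1.0, 0.6]
gripper_width: 0.0249
time_s: 15.4
tcp_pos: [0.5801, -0.1963, 0.0446]
eef_rot: [66.4, 90.0, 152.4]
contact_force: [1.0, -0.9, -0.9]
gripper_width: 0.0249
time_s: 15.7
tcp_pos: [0.5798, -0.1964, 0.0425]
eef_rot: [86.2, 89.9, 172.3]
contact_force: [-0.1, -1.1, -1.3]
gripper_width: 0.0252
```

```bash
python3 -m creep '[[0,0,0,0.1,0,0,10],[0,0,0,0,0,0,10]]'; python3 -m creep '[[0,0,0,0.1,0,0,10],[0,0,0,0,0,0,10]]';python3 -m creep '[[0,0,0,0.05,0,0,10],[0,0,0,0,0,0,10]]';python3 -m creep '[[0,0,0,0.05,0,0,10],[0,0,0,0,0,0,10]]'
```

```text
time_s: 15.9
tcp_pos: [0.5801, -0.1964, 0.0418]
eef_rot: [86.4, 90.0, 172.5]
contact_force: [0.1, -1.4, -0.9]
gripper_width: 0.025
time_s: 16.1
tcp_pos: [0.5803, -0.1964, 0.0409]
eef_rot: [83.7, 90.0, 169.8]
contact_force: [0.5, -1.0, -0.9]
gripper_width: 0.0248
time_s: 16.3
tcp_pos: [0.5804, -0.1964, 0.0406]
eef_rot: [-95.3, 90.0, -9.2]
contact_force: [0.0, -1.4, -0.7]
gripper_width: 0.0251
time_s: 16.5
tcp_pos: [0.5804, -0.1965, 0.0401]
eef_rot: [-108.3, 90.0, -22.2]
contact_force: [0.0, -1.7, -0.9]
gripper_width: 0.0249
```

```bash
python3 -m creep '[[0,0,0,0.05,0,0,10],[0,0,0,0,0,0,10]]'; python3 -m creep '[[0,0,0,0.05,0,0,10],[0,0,0,0,0,0,10]]';python3 -m creep '[[0,0,0,0.05,0,0,10],[0,0,0,0,0,0,10]]'
```

```text
time_s: 16.7
tcp_pos: [0.5804, -0.1965, 0.0395]
eef_rot: [-98.8, 90.0, -12.7]
contact_force: [0.6, -2.4, -0.1]
gripper_width: 0.0254
time_s: 16.9
tcp_pos: [0.5804, -0.1965, 0.0394]
eef_rot: [-123.1, 90.0, -37.0]
contact_force: [-0.8, -1.4, 2.6]
gripper_width: 0.0253
time_s: 17.1
tcp_pos: [0.5804, -0.1965, 0.0393]
eef_rot: [-117.9, 90.0, -31.8]
contact_force: [-2.2, -0.6, 6.2]
gripper_width: 0.0247
```

```bash
python3 -m creep '[[0,0,0,0.05,0,0,10],[0,0,0,0.05,0,0,10],[0,0,0,0,0,0,10]]'; python3 -m creep '[[0,0,0,0.05,0,0,10],[0,0,0,0,0,0,10],[0,0,0,0,0,0,10]]'
```

```text
time_s: 17.4
tcp_pos: [0.5804, -0.1966, 0.0392]
eef_rot: [-118.8, 90.0, -32.6]
contact_force: [-5.4, 0.8, 13.7]
gripper_width: 0.0249
time_s: 17.7
tcp_pos: [0.5805, -0.1966, 0.0392]
eef_rot: [-117.4, 89.9, -31.3]
contact_force: [-5.5, 1.7, 18.1]
gripper_width: 0.025
```

```bash
python3 -m creep '[[0,0,0,-0.1,0,0,10],[0,0,0,-0.1,0,0,10],[0,0,0,0,0,0,10]]'; python3 -m creep '[[0,0,0,-0.1,0,0,10],[0,0,0,-0.1,0,0,10],[0,0,0,0,0,0,10]]'; python3 -m creep '[[0,0,0,-0.05,0,0,10],[0,0,0,0,0,0,10]]'
```

```text
time_s: 18.0
tcp_pos: [0.5804, -0.1965, 0.0393]
eef_rot: [-112.8, 90.0, -26.7]
contact_force: [-1.2, -0.2, 5.5]
gripper_width: 0.0249
time_s: 18.3
tcp_pos: [0.5801, -0.1964, 0.0407]
eef_rot: [86.5, 90.0, 172.6]
contact_force: [-0.0, -1.9, -0.7]
gripper_width: 0.0248
time_s: 18.5
tcp_pos: [0.5802, -0.1964, 0.0414]
eef_rot: [80.8, 90.0, 166.9]
contact_force: [0.0, -1.8, -0.8]
gripper_width: 0.025
```

```bash
python3 -m creep '[[0,0,0,-0.05,0,0,10],[0,0,0,0,0,0,10]]'; python3 -m creep '[[0,0,0,-0.05,0,0,10],[0,0,0,0,0,0,10]]'; python3 -m creep '[[0,0,0,-0.05,0,0,10],[0,0,0,0,0,0,10]]'; python3 -m creep '[[0,0,0,-0.05,0,0,10],[0,0,0,0,0,0,10]]'
```

```text
time_s: 18.7
tcp_pos: [0.5803, -0.1964, 0.0421]
eef_rot: [69.0, 90.0, 155.1]
contact_force: [0.6, -2.0, -0.6]
gripper_width: 0.0247
time_s: 18.9
tcp_pos: [0.5804, -0.1964, 0.0426]
eef_rot: [-84.9, 90.0, 1.2]
contact_force: [0.1, -0.8, -1.0]
gripper_width: 0.0249
time_s: 19.1
tcp_pos: [0.5804, -0.1964, 0.0432]
eef_rot: [-83.6, 90.0, 2.5]
contact_force: [-0.3, -1.4, -0.0]
gripper_width: 0.025
time_s: 19.3
tcp_pos: [0.5803, -0.1965, 0.0436]
eef_rot: [-103.7, 90.0, -17.6]
contact_force: [-0.3, -1.1, -2.2]
gripper_width: 0.0253
```

```bash
python3 -m creep '[[0,0,0,-0.05,0,0,10],[0,0,0,0,0,0,10]]'; python3 -m creep '[[0,0,0,-0.03,0,0,10],[0,0,0,0,0,0,10]]'
```

```text
time_s: 19.5
tcp_pos: [0.5803, -0.1964, 0.0437]
eef_rot: [59.2, 90.0, 145.3]
contact_force: [1.2, -2.2, -5.3]
gripper_width: 0.0249
time_s: 19.7
tcp_pos: [0.5802, -0.1963, 0.0438]
eef_rot: [67.6, 90.0, 153.7]
contact_force: [2.1, -1.5, -10.0]
gripper_width: 0.0251
```

```bash
python3 -m creep '[[0,0,0,-0.03,0,0,10],[0,0,0,0,0,0,10]]'
```

```text
time_s: 19.9
tcp_pos: [0.5801, -0.1963, 0.0439]
eef_rot: [66.8, 90.0, 152.9]
contact_force: [3.2, -1.6, -15.2]
gripper_width: 0.0251
```

```bash
python3 -m creep '[[0,0,0,0.02,0,0,10]]'; python3 -m creep '[[0,0,0,0,0,0,10]]'
```

```text
time_s: 20.0
tcp_pos: [0.5801, -0.1963, 0.0439]
eef_rot: [75.5, 90.0, 161.6]
contact_force: [3.2, -1.8, -12.9]
gripper_width: 0.0253
time_s: 20.1
tcp_pos: [0.5801, -0.1963, 0.0439]
eef_rot: [70.6, 90.0, 156.7]
contact_force: [3.4, -2.7, -16.2]
gripper_width: 0.0251
```

```bash
python3 -m creep '[[0,0,0,0.02,0,0,10]]'; for i in 1; do python3 -m creep '[[0,0,0,0,0,0,10]]'; done; python3 -m creep '[[0,0,0,0,0,0,10]]'; python3 -m creep '[[0,0,0,0,0,0,10]]'
```

```text
time_s: 20.2
tcp_pos: [0.5801, -0.1963, 0.0439]
eef_rot: [72.5, 90.0, 158.6]
contact_force: [3.0, -2.2, -14.2]
gripper_width: 0.0255
time_s: 20.3
tcp_pos: [0.5801, -0.1963, 0.0439]
eef_rot: [69.7, 90.0, 155.8]
contact_force: [4.2, -1.9, -15.5]
gripper_width: 0.0251
time_s: 20.4
tcp_pos: [0.5801, -0.1963, 0.044]
eef_rot: [70.6, 90.0, 156.7]
contact_force: [3.4, -3.0, -17.6]
gripper_width: 0.025
time_s: 20.5
tcp_pos: [0.5801, -0.1963, 0.044]
eef_rot: [71.9, 90.0, 158.0]
contact_force: [4.2, -1.8, -17.2]
gripper_width: 0.0251
```

```bash
python3 -m creep '[[0,0,0,0.06,0,0,10]]'; python3 -m creep '[[0,0,0,0,0,0,10]]'
```

```text
time_s: 20.6
tcp_pos: [0.5802, -0.1965, 0.0438]
eef_rot: [108.5, 90.0, -165.4]
contact_force: [1.2, -0.7, -10.8]
gripper_width: 0.0252
time_s: 20.7
tcp_pos: [0.5802, -0.1964, 0.0439]
eef_rot: [95.3, 90.0, -178.6]
contact_force: [1.9, -1.0, -12.4]
gripper_width: 0.0251
```

```bash
python3 -m creep '[[0,0,0,0.02,0,0,10]]'; python3 -m creep '[[0,0,0,0.015,0,0,10]]'
```

```text
time_s: 20.8
tcp_pos: [0.5802, -0.1964, 0.0438]
eef_rot: [139.3, 90.0, -134.6]
contact_force: [1.1, -1.1, -9.7]
gripper_width: 0.0248
time_s: 20.9
tcp_pos: [0.5803, -0.1965, 0.0438]
eef_rot: [-167.4, 90.0, -81.3]
contact_force: [0.8, -1.2, -7.9]
gripper_width: 0.0251
```

```bash
python3 -m creep '[[0,0,0,-0.03,0,0,10]]'; python3 -m creep '[[0,0,0,-0.01,0,0,10]]'
```

```text
time_s: 21.0
tcp_pos: [0.5802, -0.1964, 0.0438]
eef_rot: [115.2, 90.0, -158.7]
contact_force: [1.8, -0.8, -11.7]
gripper_width: 0.025
time_s: 21.1
tcp_pos: [0.5803, -0.1964, 0.0438]
eef_rot: [94.0, 90.0, -179.9]
contact_force: [1.6, -1.6, -11.5]
gripper_width: 0.0248
```

```bash
python3 -m creep '[[0,0,0,-0.01,0,0,10]]'; python3 -m creep '[[0,0,0,0,0,0,10]]'
```

```text
time_s: 21.2
tcp_pos: [0.5802, -0.1964, 0.0438]
eef_rot: [80.5, 90.0, 166.6]
contact_force: [0.6, -1.0, -11.8]
gripper_width: 0.0249
time_s: 21.3
tcp_pos: [0.5803, -0.1965, 0.0438]
eef_rot: [97.5, 90.0, -176.4]
contact_force: [0.9, -1.1, -11.3]
gripper_width: 0.0245
```

```bash
python3 -m creep '[[0,0,0,-0.015,0,0,10]]'; python3 -m creep '[[0,0,0,0,0,0,10]]'
```

```text
time_s: 21.4
tcp_pos: [0.5802, -0.1964, 0.0438]
eef_rot: [78.6, 90.0, 164.7]
contact_force: [1.0, -1.0, -11.7]
gripper_width: 0.0251
time_s: 21.5
tcp_pos: [0.5803, -0.1964, 0.0439]
eef_rot: [88.4, 90.0, 174.5]
contact_force: [1.8, -1.1, -10.3]
gripper_width: 0.0248
```

```bash
python3 -m creep '[[0,0,0,-0.025,0,0,10]]'; python3 -m creep '[[0,0,0,0,0,0,10]]'; python3 -m creep '[[0,0,0,0,0,0,10]]'
```

```text
time_s: 21.6
tcp_pos: [0.5802, -0.1964, 0.0439]
eef_rot: [56.7, 90.0, 142.8]
contact_force: [2.4, -2.6, -15.8]
gripper_width: 0.0249
time_s: 21.7
tcp_pos: [0.5802, -0.1964, 0.0439]
eef_rot: [70.0, 90.0, 156.1]
contact_force: [2.4, -0.6, -15.5]
gripper_width: 0.0248
time_s: 21.8
tcp_pos: [0.5802, -0.1964, 0.0439]
eef_rot: [75.2, 90.0, 161.3]
contact_force: [1.8, -1.5, -15.4]
gripper_width: 0.0251
```

```bash
python3 -m creep '[[0,0,0,0.02,0,0,10]]'; python3 -m creep '[[0,0,0,0,0,0,10]]'
```

```text
time_s: 21.9
tcp_pos: [0.5802, -0.1964, 0.0439]
eef_rot: [88.0, 90.0, 174.1]
contact_force: [1.2, -0.6, -13.5]
gripper_width: 0.0249
time_s: 22.0
tcp_pos: [0.5802, -0.1964, 0.0439]
eef_rot: [83.9, 90.0, 170.0]
contact_force: [1.7, -1.9, -14.5]
gripper_width: 0.0246
```

```bash
python3 -m creep '[[0,0,0,0.015,0,0,10]]'; python3 -m creep '[[0,0,0,0.005,0,0,10]]'
```

```text
time_s: 22.1
tcp_pos: [0.5803, -0.1964, 0.0439]
eef_rot: [91.1, 90.0, 177.2]
contact_force: [0.9, -1.4, -12.3]
gripper_width: 0.0249
time_s: 22.2
tcp_pos: [0.5803, -0.1964, 0.0439]
eef_rot: [108.4, 90.0, -165.5]
contact_force: [1.1, -0.4, -13.2]
gripper_width: 0.0246
```

```bash
python3 -m creep '[[0,0,0,0.005,0,0,10]]'; python3 -m creep '[[0,0,0,0.005,0,0,10]]'; python3 -m creep '[[0,0,0,0.005,0,0,10]]'; python3 -m creep '[[0,0,0,0.005,0,0,10]]'
```

```text
time_s: 22.3
tcp_pos: [0.5802, -0.1964, 0.0438]
eef_rot: [97.3, 90.0, -176.6]
contact_force: [0.8, -0.8, -11.8]
gripper_width: 0.0248
time_s: 22.4
tcp_pos: [0.5802, -0.1965, 0.0438]
eef_rot: [98.6, 90.0, -175.3]
contact_force: [0.2, -1.1, -12.0]
gripper_width: 0.025
time_s: 22.5
tcp_pos: [0.5803, -0.1965, 0.0438]
eef_rot: [168.9, 90.0, -105.0]
contact_force: [0.9, -0.8, -10.6]
gripper_width: 0.0248
time_s: 22.6
tcp_pos: [0.5803, -0.1965, 0.0438]
eef_rot: [-142.1, 90.0, -56.0]
contact_force: [-0.3, -0.9, -9.8]
gripper_width: 0.0253
```

```bash
python3 -m creep '[[0,0,0,0.05,0,0,10],[0,0,0,0.05,0,0,10],[0,0,0,0.1,0,0,10],[0,0,0,0.1,0,0,10],[0,0,0,0.1,0,0,10],[0,0,0,0,0,0,10]]'; python3 -m creep '[[0,0,0,0.05,0,0,10],[0,0,0,0.05,0,0,10],[0,0,0,0,0,0,10]]'
```

```text
time_s: 23.2
tcp_pos: [0.5807, -0.1965, 0.0398]
eef_rot: [-102.2, 90.0, -16.1]
contact_force: [0.6, -1.3, -1.4]
gripper_width: 0.0251
time_s: 23.5
tcp_pos: [0.5806, -0.1966, 0.0393]
eef_rot: [-118.3, 90.0, -32.1]
contact_force: [-1.1, -0.3, 5.4]
gripper_width: 0.0249
```

```bash
python3 -m creep '[[0,0,0,0,0,0,60],[0,0,0,0,0,0,60],[0,0,0,0,0,0,60],[0,0,0,0,0,0,60],[0,0,0,0,0,0,60]]'; python3 -m creep '[[0,0,0,-0.5,0,0,60],[0,0,0,-1,0,0,60],[0,0,0,-2,0,0,60],[0,0,0,-2,0,0,60],[0,0,0,-2,0,0,60],[0,0,0,-2,0,0,60],[0,0,0,-1.5,0,0,60],[0,0,0,0,0,0,60]]'; python3 -m creep '[[0,0,0,0,0,3,60],[0,0,0,0,0,4,60],[0,0,0,0,0,3,60],[0,0,0,0,0,0,60]]'
python3 - <<'E'
from h import *
im,d,u,v,P=wristpts("w9")
q=P[(np.hypot(P[:,0]-.5808,P[:,1]+.1948)<.011)]; print("grip top z (expect .100)",np.percentile(q[:,2],[50,80,95]).round(4))
c=P[(np.hypot(P[:,0]-.5808,P[:,1]+.1948)<.0165)&(np.hypot(P[:,0]-.5808,P[:,1]+.1948)>.0135)&(P[:,1]<-.19)&(P[:,2]<.08)];print("collar",np.percentile(c[:,2],[20,50,80]).round(4))
S,_=r.capture("scene"); cv2.imwrite("pics/s9.png",np.hstack([im[0:300,120:520],cv2.resize(S[150:300,160:360],(400,300))])); print(r.get_state()["time_s"])
E
```

```text
time_s: 24.0
tcp_pos: [0.5803, -0.1964, 0.0385]
eef_rot: [86.0, 90.0, 172.1]
contact_force: [-0.1, 0.2, 0.2]
gripper_width: 0.052
time_s: 24.8
tcp_pos: [0.582, -0.1968, 0.1522]
eef_rot: [-94.6, 89.7, -8.5]
contact_force: [-0.4, -0.3, -0.6]
gripper_width: 0.0521
time_s: 25.2
tcp_pos: [0.5872, -0.0938, 0.1486]
eef_rot: [-12.8, 90.0, 73.5]
contact_force: [0.5, -0.5, -0.3]
gripper_width: 0.0528
grip top z (expect .100) [0.1011 0.1018 0.1024]
collar [0.066  0.0666 0.0671]
25.3
```

View pics/s9.png

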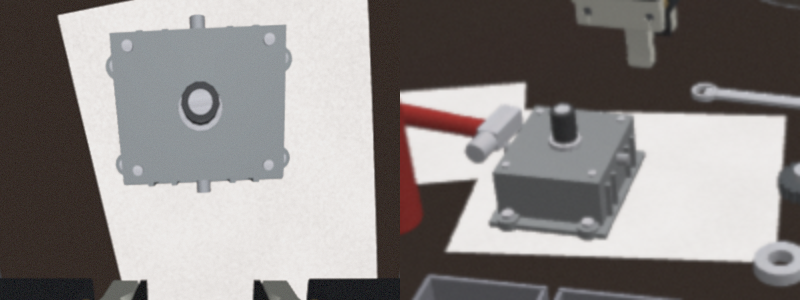

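The bung stands upright with its collar flat on the cover. The collar top measures 0.0666 m against 0.066 expected. The arm is clear, so I'm handing in.

```bash
python3 -c "
from plant import r
print(r.close_job())"
```

```text
the job is handed in; nothing more can be done
None
```

The small bung is home in the gearbox bore and held under the pull test, but that pull did not stop cleanly at 12 N. I handed the job in at about 25 s, with the arm clear of everything.

- **First grasp:** it closed on air just above the grip, because the fingers really end about 31 mm short of the reported TCP. Two cameras agreed on this, so I corrected for it and the second grasp held. Nothing was disturbed by the miss.
- **Pressing in:** force peaked at about 7 N in the readings at the catches, below the stated 10 to 17 N; I only read at row ends, so I likely missed the peak. It then dropped to about 2 N of drag, and the bung stopped hard at home, where I pressed to about 18 N.
- **Pull test:** the bung had about 4 mm of play upward, then the catches took the load. The arm's force crept up during the hold, so the pull wandered between about 8 and 17.6 N before and after the steady part. It last read 11.8 N or more from 21.6 to 22.4 s, drifting down from 15.8 to about 12 N. The highest reading was 17.6 N, under the 20 N limit, though I only read the force at 0.1 s steps or longer.
- **Final check:** after re-seating at about 5 N and letting go, the collar top measured 66.6 mm (66 expected) and the grip top 101 mm (100 expected). The last picture shows the bung upright with its collar flat on the cover.

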